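# Find the guide shoe that fits the feeler gauge

## Task

Lift the yellow feeler gauge out of the gauge bin and slide its blade into the guide shoes on the sloping stand until you find the one that takes the whole blade with a definite drag; in the others it is either loose or stops short. Leave the gauge pushed fully home in that shoe, handle down on its face, and let go; leave everything else where it stands.

Things in the scene. Friction and masses are not known exactly. Their poses are not given: they have to be found in the camera images.
- gauge: yellow feeler gauge, 80 g: handle 30 (x) x 14 (y) x 45 (z) mm; steel blade 18 (x) x 4 (y) mm sticks 42 mm out of its underside, the last 6 mm stepped down to 14 x 2 mm. Origin mid underside of the handle, z up through the handle, blade along -z. Stands upright in the bin, handle resting on the rim. Grip its two 30 mm wide faces (closing along y). It may go in either way round
- gauge_tip (a point): middle of the end of the yellow gauge's blade, 42 mm below the gauge's origin
- bin: grey plastic bin, 150 (x) x 40 (y) x 50 (z) mm, fixed; three compartments in a row along x, 48 mm apart, 26 mm (x) wide, one gauge in each, order varies; gauge handles stand 45 mm above its rim. Origin at the centre of its underside
- gauge_red: another gauge, red handle of the same size and a thicker blade; stands in the bin, stays there
- gauge_blue: another gauge, blue handle of the same size and a thicker blade; stands in the bin, stays there
- stand: blue sloping stand, 250 mm long (y), fixed, origin mid footprint; carries four look-alike shoes 58 mm apart along y, mouths 76 mm above the counter. One has sprung pads: about 20 N at most to enter, then 6 to 11 N of drag either way, felt while the blade moves; it holds the gauge when let go. Two are loose (under 1 N). One is too narrow: the blade stops dead 20 to 30 mm in. Order varies
- paint_tin: small red paint tin, 66 mm across, 80 mm high, stands between the bin and the stand, further back; origin at its base
- carton: yellow carton 90 x 60 x 50 mm beyond the bin; origin at the centre of its underside
- tape_roll: orange roll of tape, 80 mm across, 25 mm high, lies between robot and stand; origin at the centre of its underside
- shoe0: guide shoe at the -y end of the stand: aluminium block 44 x 46 mm, 52 mm deep, one straight slot. Origin mid mouth, in the top face; z out along the slot axis (25 deg off vertical, leaning to the stand's -x), y across the gap, x along it. Mouth 26 x 15 mm, tapering over 6 mm to a gap 7 mm (y) by 26 mm (x); what narrows it from 11 mm down cannot be seen
- shoe1: guide shoe, second from the -y end of the stand; outside and frame like shoe0
- shoe2: guide shoe, third from the -y end of the stand; outside and frame like shoe0
- shoe3: guide shoe, fourth, at the +y end of the stand; outside and frame like shoe0
There are look-alikes about, which are no part of the job. There is more than one size of the bin; the one meant has the size given above.

How it is judged (in metres and radians):
On the way:
1. the yellow gauge is lifted clear of the bin (z of gauge in the frame of bin above 0.095 m), for 0.1 s.
At the end, for the whole second after the job is handed in: The yellow gauge is at rest in a shoe: handle underside within 5 mm of the mouth plane, 8 mm along and 4 mm across the slot of its centre, within 0.15 rad of its axis, and squeezed by over 5 N, as only the shoe with drag does. Other gauges moved under 20 mm, the rest under 30 mm (((x of gauge in the frame of shoe0 between -0.008 and 0.008 m and y of gauge in the frame of shoe0 between -0.004 and 0.004 m and z of gauge in the frame of shoe0 between -0.005 and 0.005 m and angle between the z axis of gauge and the z axis of shoe0, either way round below 0.15 rad) or (x of gauge in the frame of shoe1 between -0.008 and 0.008 m and y of gauge in the frame of shoe1 between -0.004 and 0.004 m and z of gauge in the frame of shoe1 between -0.005 and 0.005 m and angle between the z axis of gauge and the z axis of shoe1, either way round below 0.15 rad) or (x of gauge in the frame of shoe2 between -0.008 and 0.008 m and y of gauge in the frame of shoe2 between -0.004 and 0.004 m and z of gauge in the frame of shoe2 between -0.005 and 0.005 m and angle between the z axis of gauge and the z axis of shoe2, either way round below 0.15 rad) or (x of gauge in the frame of shoe3 between -0.008 and 0.008 m and y of gauge in the frame of shoe3 between -0.004 and 0.004 m and z of gauge in the frame of shoe3 between -0.005 and 0.005 m and angle between the z axis of gauge and the z axis of shoe3, either way round below 0.15 rad)) and contact force between gauge and anything else above 5 N and linear speed of gauge below 0.02 m/s and not (distance of gauge_red from where it was at the start of the episode above 0.02 m) and not (distance of gauge_blue from where it was at the start of the episode above 0.02 m) and not (distance of paint_tin from where it was at the start of the episode above 0.03 m) and not (distance of carton from where it was at the start of the episode above 0.03 m) and not (distance of tape_roll from where it was at the start of the episode above 0.03 m)); the robot touches nothing.
It fails at once if another gauge is taken or knocked out of its place (distance of any of gauge_red, gauge_blue from where it was at the start of the episode above 0.02 m).
It fails at once if a bystander on the counter is pushed away or knocked over (distance of any of paint_tin, carton, tape_roll from where it was at the start of the episode above 0.03 m).
It also fails if it takes over 61 s, if anything falls off the work surface, if the arm or the gripper's body presses on something with over 40 N, if the wrist force passes 120 N, or if a joint passes its speed limit or range.

## Robot

A 6-joint arm with a two-finger parallel gripper is mounted at the origin on the work surface. World frame = base frame: x ahead of the robot, y to its left, z up, the work surface at z = 0. Lengths are in mm, angles in rad, forces in N, time in s.
With the tool pointing down it reaches from about 350 to 775 mm from the base axis. Payload 7.3 kg.
Tool frame: the origin (TCP) lies at the very end of the fingers, on their centre line; the grasp point (between the pads) lies 19 mm behind it; x points along the fingers, z is the direction in which the jaws open and shut, and the axes are right-handed (so a half turn about x gives the same grasp; the last joint's range is limited). The gripper opens to 92 mm and grips with 3 to 60 N. Pads are 19 mm wide; open, the fingers measure 130 mm over their backs; the gripper's body (75 mm by 190 mm) begins 47 mm behind the grasp point.
Start: joints at [1.158, 0.342, 1.524, -0, 1.275, -0.146], TCP at [138.399, 506.449, 226.741] pointing down, gripper open.
Joint ranges: [-2.53, 2.53], [-0.77, 2.02], [0.04, 2.7], [-1, 4.14], [0.28, 2.66], [-3.11, 3.11]. Speed limits (rad/s): [2.57, 2.57, 3.14, 3.14, 3.14, 3.14].

## Interface

Orientations are given as [roll, pitch, yaw] about the fixed x, y, z axes, in that order (R = Rz(yaw) Ry(pitch) Rx(roll)).
In Python, from plant import * gives the robot as it stands.
- The arm moves only by the tool carry_out, never from a script. Its argument "rows" is a list of rows, each a list of 4 numbers: the shift along the world's x, y, z in mm, then the turn about the world's z in degrees. In form: [[x, y, z, twist], ...]. A call has 1 to 20 rows; each row is the pose to reach, as a shift and turn from the pose measured when the call began; what a row does not reach only later rows make up. A row lasts 1/12 s, in which the tool goes at most 41.7 mm and 7.16 degrees, less where a joint would pass 70% of its speed; a pose out of reach is approached as far as the arm can. A call with a gripper value outside its range is refused whole. "hand" is the finger opening in mm, from 0 to 91.8, set as the call begins (left out, the last holds). The fingers move at their own pace and stop on an object; the grip force is fixed at half the most. Time passes only in rows, so rows that repeat a pose let the fingers close. It gives the time, the measured TCP pose, the force and the opening at its end, in the units of the state.
- get_obs(): the state, without advancing time (a new reading comes with each control period).
- capture(name): name is "side" or "top" or "wrist"; returns the picture (384x512x3 uint8, red, green, blue); there is no depth.
- camera_info(name): a dict with "camera_matrix" (3x3 intrinsics, pixels), "pose" (4x4, takes a point from camera to world coordinates); the wrist camera has in their place "mount" (4x4, takes a point from camera to tool coordinates, whose origin is the TCP and whose axes are the tool frame's). Camera axes: x right, y down, z forward; pixel columns grow to the right and rows downward; lengths in mm; the calibration is good to about 2 mm. The wrist camera is an equidistant fisheye: a pixel r from the principal point sees the ray r / f radians off the axis. A picture is of the moment at which its call begins: read the wrist's pose just before it. camera_info takes no time and is no camera call.
- close_job(): hands the job in, once; it reports no verdict.
The state is a dict: "time": time; "joint_positions": joint angles; "dq": joint speeds; "tau": joint torques, N m; "tool_pos": TCP position; "tcp_rot": TCP orientation; "contact_force": force on the tool from outside, world axes, zero at the start; "moment": the same for the moment, N m; "grip_width": finger opening in mm.
Only numpy, scipy, OpenCV 4.12 (cv2) and the standard library are available. Lean on these libraries where they do the work, as an engineer would, in place of code of your own. Each camera call takes 0.05 s, during which the arm holds its last target. There are 200 camera calls.

## Working session

There is one attempt and no reset: what is moved stays moved. The work goes in short steps, Python scripts to look and compute and a tool call to move; the robot and the scene stay as the last step left them, time stands still between calls to the robot, and variables do not carry over. Pictures are saved under pics/ and viewed, about 8 in all and at most 12, crops included, and the job is handed in when it is done.

Besides the shell and the picture viewer there is one more tool, called after "Emit:" as name(argument=value, ...), one argument or row to a line, values as JSON. carry_out: Moves the arm, as the interface text tells. Its arguments: {"type":"object","properties":{"rows":{"type":"array"},"hand":{"type":"number"}},"required":["rows"]}

```bash
mkdir -p pics; ls
python3 - <<'E'
from plant import *
import cv2,numpy as np
np.set_printoptions(precision=4,suppress=True)
print(get_obs())
for n in ("side","top","wrist"):
    print(n,camera_info(n))
    cv2.imwrite(f"pics/{n}0.png",cv2.cvtColor(capture(n),cv2.COLOR_RGB2BGR))
a=cv2.imread("pics/top0.png");cv2.imwrite("pics/top0b.png",cv2.resize(a,(800,600),interpolation=cv2.INTER_CUBIC))
a=cv2.imread("pics/side0.png");cv2.imwrite("pics/side0b.png",cv2.resize(a,(800,600),interpolation=cv2.INTER_CUBIC))
E
```

```text
pics
{'time': 0.0, 'joint_positions': array([ 1.158 ,  0.3427,  1.525 , -0.    ,  1.2754, -0.146 ]), 'dq': array([ 0.0001, -0.0011,  0.0003, -0.0008,  0.0008,  0.0014]), 'tau': array([  0.0014, -43.1231, -24.4223,   0.0718,   0.0559,  -0.0001]), 'tool_pos': array([138.2406, 506.0715, 226.0554]), 'tcp_rot': array([ 2.9977,  1.5693, -1.9815]), 'contact_force': array([-0.1691, -0.0511, -0.1244]), 'moment': array([-0.0303,  0.0161, -0.0065]), 'grip_width': 91.68394952406632}
side {'camera_matrix': array([[485.5591,   0.    , 253.0961],
       [  0.    , 485.5591, 189.5   ],
       [  0.    ,   0.    ,   1.    ]]), 'pose': array([[   0.7796,   -0.3467,    0.5216, -120.0544],
       [  -0.6261,   -0.4136,    0.661 , -845.3133],
       [  -0.0134,   -0.8419,   -0.5395,  707.8582],
       [   0.    ,    0.    ,    0.    ,    1.    ]])}
top {'camera_matrix': array([[465.8199,   0.    , 251.1366],
       [  0.    , 465.8199, 191.0786],
       [  0.    ,   0.    ,   1.    ]]), 'pose': array([[   0.0209,   -0.9895,    0.1432,  320.1442],
       [  -0.9997,   -0.0226,   -0.0104,  -68.761 ],
       [   0.0136,   -0.143 ,   -0.9896, 1330.7473],
       [   0.    ,    0.    ,    0.    ,    1.    ]])}
wrist {'camera_matrix': array([[297.3186,   0.    , 251.7529],
       [  0.    , 297.3186, 190.6926],
       [  0.    ,   0.    ,   1.    ]]), 'mount': array([[   0.0006,   -0.2977,    0.9547, -157.6326],
       [  -0.0001,   -0.9547,   -0.2977,   80.6539],
       [   1.    ,    0.0001,   -0.0006,   -0.3548],
       [   0.    ,    0.    ,    0.    ,    1.    ]])}
```

View pics/top0b.png

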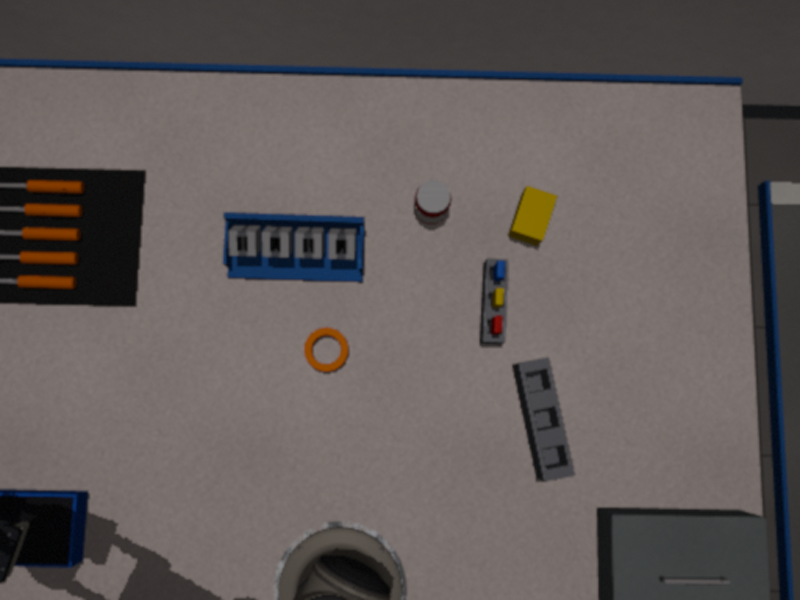

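View pics/side0b.png

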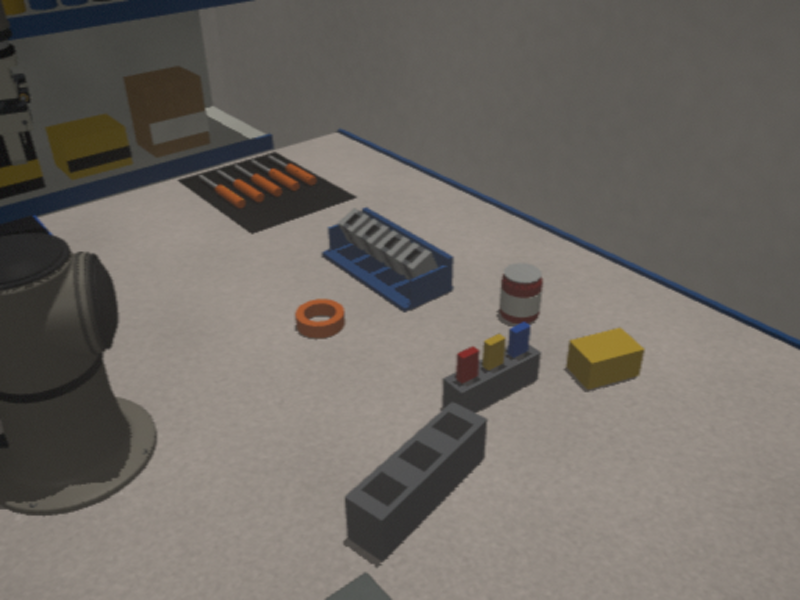

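The top view shows the small bin with blue, yellow and red gauges at about (495,300) of 800 and the stand at (295,245). The larger empty bin at (545,420) is a look-alike. The side view agrees, and the shoe mouths tilt toward the robot. I'll locate these roughly first.

```bash
cat > h.py <<'E'
from plant import *
import cv2,numpy as np
from scipy.spatial.transform import Rotation as R
np.set_printoptions(precision=2,suppress=True)
def snap(n,f=None):
    o=get_obs(); im=cv2.cvtColor(capture(n),cv2.COLOR_RGB2BGR)
    if f: cv2.imwrite(f,im)
    return o,im
def campose(n,o):
    c=camera_info(n)
    if n!="wrist": return c["camera_matrix"],c["pose"]
    T=np.eye(4);T[:3,:3]=R.from_euler("xyz",o["tcp_rot"]).as_matrix();T[:3,3]=o["tool_pos"]
    return c["camera_matrix"],T@c["mount"]
def ray(n,o,uv):
    K,P=campose(n,o); d=(np.array(uv,float)-K[:2,2])/K[0,0]
    if n=="wrist":
        r=np.linalg.norm(d); v=np.r_[d/r*np.sin(r),np.cos(r)]
    else: v=np.r_[d,1]
    return P[:3,3],P[:3,:3]@v
def onz(n,o,uv,z):
    p,v=ray(n,o,uv); return p+v*(z-p[2])/v[2]
def proj(n,o,X):
    K,P=campose(n,o); q=P[:3,:3].T@(np.array(X,float)-P[:3,3])
    if n=="wrist":
        s=np.hypot(q[0],q[1]); d=q[:2]/s*np.arctan2(s,q[2])
    else: d=q[:2]/q[2]
    return K[:2,2]+K[0,0]*d
E
python3 - <<'E'
from h import *
s=.64
for nm,uv,z in [("yellow top",(499,297),95),("blue",(500,270),95),("red",(497,325),95),
 ("sh left mouth",(243,243),76),("sh2",(276,243),76),("sh3",(309,243),76),("sh right",(343,244),76),
 ("stand c BL",(228,278),0),("BR",(361,280),0),("TL",(228,214),80),("TR",(363,218),80),
 ("tin",(433,190),80),("carton",(540,208),50),("tape",(327,350),25),("bigbin a",(533,362),50),("bigbin b",(558,475),50)]:
    print(nm,onz("top",None,np.array(uv)*s,z))
E
```

```text
yellow top [ 505.9  -265.03   95.  ]
blue [ 553.13 -266.76   95.  ]
red [ 457.41 -261.6    95.  ]
sh left mouth [594.32 182.42  76.  ]
sh2 [595.7  124.59  76.  ]
sh3 [597.09  66.7   76.  ]
sh right [596.72   6.92  76.  ]
stand c BL [544.2  221.97   0.  ]
BR [546.16 -23.9   -0.  ]
TL [644.93 210.56  80.  ]
TR [643.5  -27.12  80.  ]
tin [ 697.58 -149.99   80.  ]
carton [ 677.74 -346.77   50.  ]
tape [413.31  32.7   25.  ]
bigbin a [ 398.34 -332.14   50.  ]
bigbin b [ 204.92 -374.01   50.  ]
```

Run:
```python
from h import *
o=get_obs(); M=R.from_euler("xyz",o["tcp_rot"]).as_matrix(); print(M)
print("jaw yaw",np.degrees(np.arctan2(M[1,2],M[0,2])))
K,P=campose("wrist",o); print(P)
```

```text
[[-0.   -0.96  0.26]
 [-0.    0.26  0.96]
 [-1.    0.   -0.  ]]
jaw yaw 74.71232378495512
[[  0.26   0.92   0.29  60.45]
 [  0.96  -0.25  -0.08 527.24]
 [ -0.     0.3   -0.95 383.84]
 [  0.     0.     0.     1.  ]]
```

Emit:
carry_out(
  rows=[
    [40,-36,0,4],
    [80,-72,0,8],
    [110,-100,0,13],
    [140,-127,0,13],
    [170,-155,0,13],
    [200,-182,0,13],
    [230,-209,0,13],
    [260,-236,0,13],
    [290,-264,0,13],
    [320,-291,0,13],
    [350,-318,0,13],
    [380,-346,0,13],
    [410,-373,0,13],
    [432,-393,0,13],
    [442,-411,0,13],
    [442,-411,0,13],
    [442,-411,0,13],
  ],
)

```text
time: 1.57
tool_pos: [580.4, 94.1, 225.3]
tcp_rot: [2.056, 1.569, -2.699]
contact_force: [-0.2, 0.4, -0.5]
grip_width: 91.6
```

Run:
```python
from h import *
o,im=snap("wrist","pics/w1.png"); print(o["time"],o["tool_pos"],o["tcp_rot"],o["contact_force"])
cv2.imwrite("pics/w1b.png",cv2.resize(im,(800,600),interpolation=cv2.INTER_CUBIC))
```

```text
1.5667 [580.36  94.1  225.33] [ 2.06  1.57 -2.7 ] [-0.25  0.42 -0.45]
```

View pics/w1b.png

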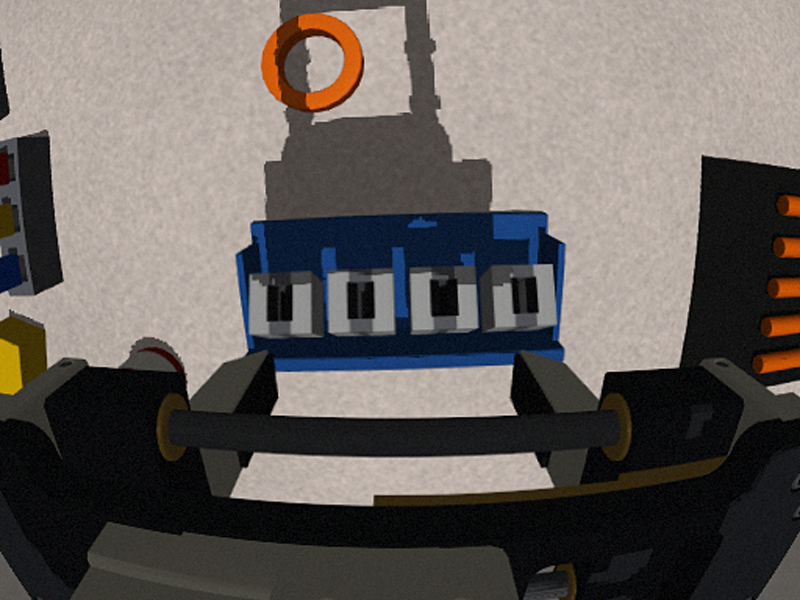

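The wrist view shows four shoe mouths at about (280,302), (361,300), (444,297) and (526,296), with -y on the left. Next I'll refine these by overlaying the model.

```bash
cat >> h.py <<'E'
S25,C25=np.sin(np.radians(25)),np.cos(np.radians(25))
def shoeframe(x,y,yaw):
    Rz=R.from_euler("z",yaw).as_matrix()
    return Rz@np.array([[C25,0,-S25],[0,1,0],[S25,0,C25]])
E
python3 - <<'E'
from h import *
from scipy.optimize import least_squares
im=cv2.imread("pics/w1.png"); o=get_obs()
uv=np.array([(280,302),(361,300),(444,297),(526,296)])*.64
P=np.array([onz("wrist",o,u,76) for u in uv]); print(P)
d=P[3]-P[0]; yaw=np.arctan2(-d[0],d[1]); print("yaw",np.degrees(yaw), np.linalg.norm(d[:2])/3)
c=P.mean(0)
F=shoeframe(0,0,yaw); ys=R.from_euler("z",yaw).as_matrix()[:,1]
big=cv2.resize(im[120:240,140:375],None,fx=3.4,fy=3.4,interpolation=cv2.INTER_CUBIC)
for k in range(4):
    q=c+ys*58*(k-1.5)
    for hx,hy,col in((13,7.5,(0,255,0)),(22,23,(0,0,255))):
        pts=[(proj("wrist",o,q+F@[a*hx,b*hy,0])-[140,120]+.5)*3.4 for a,b in((1,1),(1,-1),(-1,-1),(-1,1))]
        cv2.polylines(big,[np.int32(pts)],True,col,1)
cv2.imwrite("pics/ov1.png",big)
E
```

```text
[[594.32  13.47  76.  ]
 [595.15  71.38  76.  ]
 [595.3  129.1   76.  ]
 [596.94 188.2   76.  ]]
yaw -0.8571570295197648 58.25197079744178
```

View pics/ov1.png

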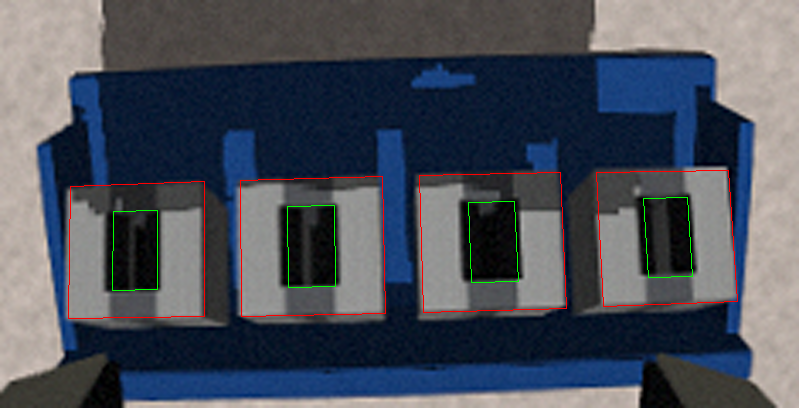

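Overlay fits to about 1 mm: stand yaw ≈ -0.9° and the mouths tilt toward the robot. Now over the bin.

Emit:
carry_out(
  rows=[
    [-8,-36,0,0],
    [-16,-72,0,0],
    [-24,-108,0,0],
    [-32,-144,0,0],
    [-40,-180,0,0],
    [-48,-216,0,0],
    [-56,-252,0,0],
    [-64,-288,0,0],
    [-72,-324,0,0],
    [-80,-346,0,0],
    [-82,-357,0,0],
    [-82,-357,0,0],
    [-82,-357,0,0],
  ],
)

```text
time: 2.7
tool_pos: [498.1, -260.4, 225.7]
tcp_rot: [1.512, 1.569, 3.042]
contact_force: [0.8, 0.7, -0.1]
grip_width: 92.0
```

Run:
```python
from h import *
o,im=snap("wrist","pics/w2.png"); print(o["time"],o["tool_pos"],o["tcp_rot"],o["contact_force"])
cv2.imwrite("pics/w2b.png",cv2.resize(im[60:300,100:420],(800,600),interpolation=cv2.INTER_CUBIC))
```

```text
2.7 [ 498.08 -260.37  225.72] [1.51 1.57 3.04] [ 0.82  0.73 -0.14]
```

View pics/w2b.png

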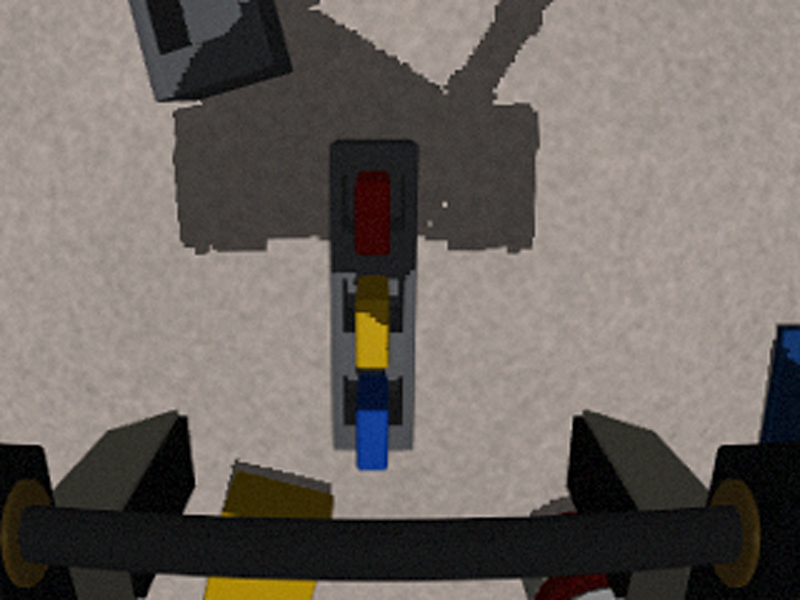

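Run:
```python
from h import *
o=get_obs(); f=lambda u,v,z=95: onz("wrist",o,(100+(u+.5)/2.5-.5,60+(v+.5)/2.5-.5),z)
for n,a in dict(red=(372.5,254),yel=(372.5,369),blue=(372.5,470),yl=(356,369),yr=(389,369),binr1=(331,450),binr2=(413,450)).items(): print(n,f(*a,95 if n[:3]!="bin" else 50))
M=R.from_euler("xyz",o["tcp_rot"]).as_matrix();print("jaw",np.degrees(np.arctan2(M[1,2],M[0,2])))
```

```text
red [ 476.66 -262.62   95.  ]
yel [ 525.04 -264.67   95.  ]
blue [ 572.32 -266.71   95.  ]
yl [ 524.78 -271.5    95.  ]
yr [ 525.31 -257.84   95.  ]
binr1 [ 584.32 -288.48   50.  ]
binr2 [ 585.87 -247.47   50.  ]
jaw 87.74991945169495
```

Emit:
carry_out(
  rows=[
    [6,-2,-35,0],
    [12,-4,-70,0],
    [12,-4,-105,0],
    [12,-4,-135,0],
    [12,-4,-155,0],
    [12,-4,-165,0],
    [12,-4,-165,0],
    [12,-4,-165,0],
  ],
)

```text
time: 3.42
tool_pos: [511.1, -263.0, 61.4]
tcp_rot: [1.645, 1.57, -3.105]
contact_force: [-0.2, 0.0, -0.3]
grip_width: 92.3
```

Emit:
carry_out(
  rows=[
    [0,0,0,0],
    [0,0,0,0],
    [0,0,0,0],
    [0,0,0,0],
    [0,0,0,0],
    [0,0,0,0],
    [0,0,0,0],
    [0,0,0,0],
  ],
  hand=5,
)

```text
time: 4.08
tool_pos: [511.0, -263.1, 61.4]
tcp_rot: [1.662, 1.57, -3.089]
contact_force: [-0.4, -0.5, -0.1]
grip_width: 43.5
```

Emit:
carry_out(
  rows=[
    [0,0,0,0],
    [0,0,0,0],
    [0,0,0,0],
    [0,0,0,0],
    [0,0,0,0],
    [0,0,0,0],
    [0,0,0,0],
  ],
  hand=5,
)

```text
time: 4.67
tool_pos: [511.0, -263.1, 61.4]
tcp_rot: [1.705, 1.57, -3.045]
contact_force: [0.6, 0.3, 0.2]
grip_width: 14.2
```

Emit:
carry_out(
  rows=[
    [0,0,0,0],
    [0,0,5,0],
    [0,0,15,0],
    [0,0,35,0],
    [0,0,60,0],
    [0,0,90,0],
    [0,0,120,0],
    [0,0,140,0],
    [0,0,140,0],
    [0,0,140,0],
  ],
)

```text
time: 5.5
tool_pos: [511.5, -263.4, 203.2]
tcp_rot: [-2.393, 1.568, -0.86]
contact_force: [0.0, 0.2, -1.4]
grip_width: 13.8
```

Run:
```python
from h import *
o,im=snap("wrist","pics/w3.png"); print(o["time"],o["tool_pos"],o["tcp_rot"],o["contact_force"],o["grip_width"])
a=cv2.resize(im[160:300,150:350],(800,560),interpolation=cv2.INTER_CUBIC)
cv2.imwrite("pics/w3b.png",a)
g=o["tool_pos"]
for X in ([0,0,34],[0,0,-11],[-15,0,34],[15,0,34],[0,0,-53]):print(X,(proj("wrist",o,g+X)-[150,160])*4)
```

```text
5.5 [ 511.45 -263.38  203.21] [-2.39  1.57 -0.86] [ 0.04  0.2  -1.45] 13.819353177227207
[0, 0, 34] [410.23 451.87]
[0, 0, -11] [410.24 294.38]
[-15, 0, 34] [405.51 345.28]
[15, 0, 34] [414.5  547.26]
[0, 0, -53] [410.22 198.3 ]
```

View pics/w3b.png

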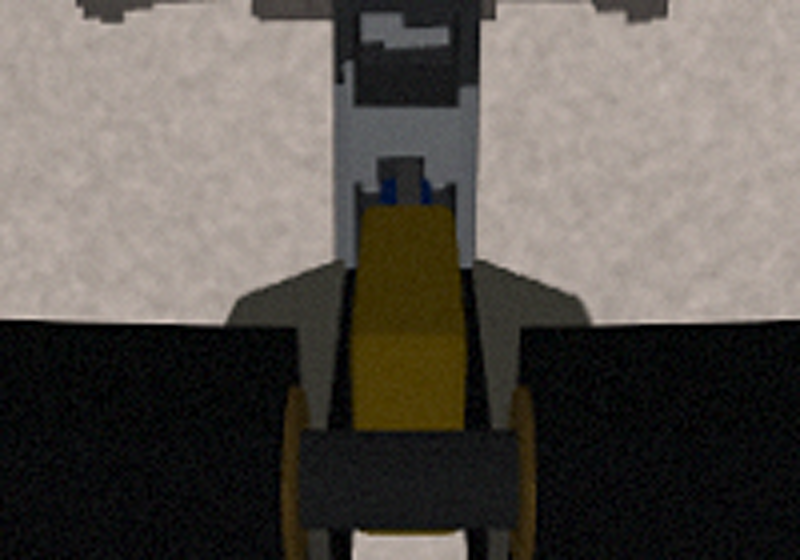

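The gauge is gripped upright: handle top-edge centre is at column 410, matching the prediction, and lateral calibration is good. The moves offer no tilt, so I plan to pivot the gauge in the grip against the shoe mouth wall. First, over shoe0.

Emit:
carry_out(
  rows=[
    [10,33,0,1.4],
    [20,66,0,1.4],
    [30,99,0,1.4],
    [40,132,0,1.4],
    [50,165,0,1.4],
    [60,198,0,1.4],
    [70,231,-10,1.4],
    [78,258,-25,1.4],
    [83,272,-38,1.4],
    [83.5,276.4,-43,1.4],
    [83.5,276.4,-43,1.4],
    [83.5,276.4,-43,1.4],
  ],
)

```text
time: 6.55
tool_pos: [593.8, 12.4, 157.9]
tcp_rot: [1.828, 1.568, -2.899]
contact_force: [1.0, -0.2, -0.7]
grip_width: 13.6
```

Run:
```python
from h import *
o,im=snap("wrist","pics/w4.png"); print(o["time"],o["tool_pos"],o["contact_force"],o["moment"],o["grip_width"])
M=R.from_euler("xyz",o["tcp_rot"]).as_matrix();print("jaw",np.degrees(np.arctan2(M[1,2],M[0,2])))
a=cv2.resize(im[130:270,150:350],(800,560),interpolation=cv2.INTER_CUBIC)
F=shoeframe(0,0,np.radians(-.86)); q=np.array([594.3,13.3,76])
for b in (0,58):
  pts=[(proj("wrist",o,q+[0.9*b/58,b,0]+F@[x*13,y*7.5,0])-[150,130]+.5)*4 for x,y in((1,1),(1,-1),(-1,-1),(-1,1))]
  cv2.polylines(a,[np.int32(pts)],True,(0,255,0),1)
t=o["tool_pos"]+[-1,0,-53.4]
pts=[(proj("wrist",o,t+[x*7,y*1,0])-[150,130]+.5)*4 for x,y in((1,1),(1,-1),(-1,-1),(-1,1))]
cv2.polylines(a,[np.int32(pts)],True,(0,0,255),1)
cv2.imwrite("pics/w4b.png",a)
```

```text
6.55 [593.76  12.41 157.94] [ 1.04 -0.24 -0.66] [-0.05  0.03 -0.03] 13.554634863538373
jaw 89.20978784986247
```

View pics/w4b.png

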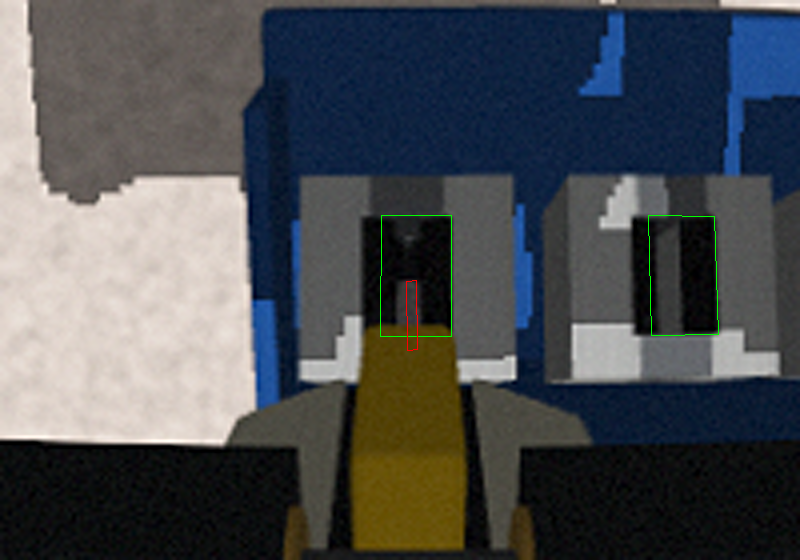

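Slot and blade tip line up in y (mouth dark centre column 406, blade 409). Now I'll dip the tip about 10 mm into shoe0's mouth.

Emit:
carry_out(
  rows=[
    [0.5,0,-12,0],
    [1,-0.3,-24,0],
    [1,-0.3,-30,0],
    [1,-0.3,-34,0],
    [1,-0.3,-37,0],
    [1,-0.3,-39,0],
    [1,-0.3,-39,0],
    [1,-0.3,-39,0],
  ],
)

```text
time: 7.27
tool_pos: [595.4, 11.6, 120.1]
tcp_rot: [2.705, 1.57, -2.022]
contact_force: [0.0, -0.1, -1.3]
grip_width: 14.2
```

Emit:
carry_out(
  rows=[
    [-2.5,0,0,0],
    [-5,0,-0.2,0],
    [-7.5,0,-0.4,0],
    [-10,0,-0.7,0],
    [-12.5,0,-1.1,0],
    [-15,0,-1.6,0],
    [-15,0,-1.6,0],
  ],
)

```text
time: 7.85
tool_pos: [582.9, 11.6, 120.4]
tcp_rot: [-1.717, 1.563, -0.161]
contact_force: [6.3, 0.8, 1.9]
grip_width: 13.5
```

Emit:
carry_out(
  rows=[
    [-2.5,0,-0.6,0],
    [-5,0,-1.2,0],
    [-7.5,0,-2,0],
    [-10,0,-2.8,0],
    [-12.5,0,-3.8,0],
    [-15,0,-4.9,0],
    [-17.5,0,-6,0],
    [-20,0,-7,0],
    [-20,0,-7,0],
    [-20,0,-7,0],
  ],
)

```text
time: 8.68
tool_pos: [565.7, 11.3, 115.9]
tcp_rot: [-1.684, 1.555, -0.128]
contact_force: [5.2, -0.0, 5.5]
grip_width: 14.0
```

Run:
```python
from h import *
o,im=snap("side","pics/s5.png"); print(o["time"],o["tool_pos"],o["contact_force"],o["moment"],o["grip_width"])
a=cv2.resize(im[90:210,190:350],(800,600),interpolation=cv2.INTER_CUBIC)
for th in (0,15,25):
  r=np.radians(th); ax=np.array([-np.sin(r),0,np.cos(r)]); g=o["tool_pos"]+[0,0,19]
  pts=[(proj("side",None,g+ax*s)-[190,90]+.5)*5 for s in (-72.4,14.6)]
  cv2.polylines(a,[np.int32(pts)],False,(0,0,255),1)
cv2.imwrite("pics/s5b.png",a)
```

```text
8.6833 [565.75  11.34 115.87] [ 5.18 -0.    5.48] [ 0.03 -1.11  0.05] 13.979214093948135
```

View pics/s5b.png

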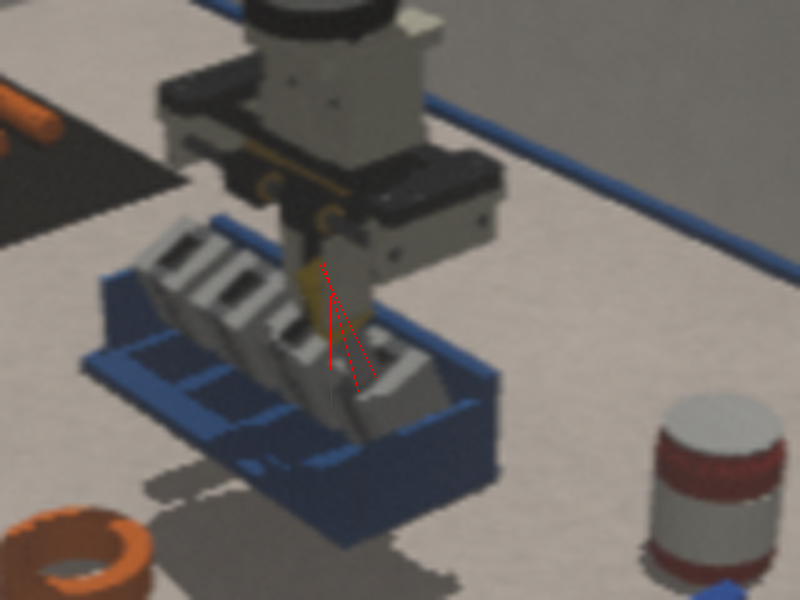

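The side view shows the gauge tilted about 25° in the grip with its tip in shoe0. Next I'll slide it along the slot axis.

Emit:
carry_out(
  rows=[
    [1.5,0,-2,0],
    [2.5,0,-4,0],
    [3.3,0,-6,0],
    [4.1,0,-8,0],
    [5,0,-10,0],
  ],
)

```text
time: 9.15
tool_pos: [571.9, 11.4, 106.4]
tcp_rot: [-1.662, 1.552, -0.106]
contact_force: [3.5, 0.9, 5.1]
grip_width: 13.7
```

Emit:
carry_out(
  rows=[
    [0.8,0,-1.8,0],
    [1.7,0,-3.6,0],
    [2.5,0,-5.4,0],
    [3.4,0,-7.2,0],
  ],
)

```text
time: 9.48
tool_pos: [575.5, 11.9, 99.2]
tcp_rot: [-1.618, 1.552, -0.062]
contact_force: [1.4, 2.8, 4.8]
grip_width: 13.9
```

Emit:
carry_out(
  rows=[
    [0.8,-0.3,-1.8,0],
    [1.7,-0.5,-3.6,0],
    [2.5,-0.5,-5.4,0],
  ],
)

```text
time: 9.73
tool_pos: [577.7, 11.7, 94.4]
tcp_rot: [-1.6, 1.552, -0.044]
contact_force: [-3.2, 2.3, 10.2]
grip_width: 13.9
```

Emit:
carry_out(
  rows=[
    [0.8,0,-1.8,0],
    [1.7,0,-3.6,0],
    [2.5,0,-5.4,0],
  ],
)

```text
time: 9.98
tool_pos: [580.0, 11.8, 89.5]
tcp_rot: [-1.605, 1.553, -0.049]
contact_force: [-1.3, 0.5, 9.7]
grip_width: 14.0
```

Emit:
carry_out(
  rows=[
    [0.8,0,-1.8,0],
    [1.7,0,-3.6,0],
    [2.3,0,-5,0],
  ],
)

```text
time: 10.23
tool_pos: [582.0, 11.8, 85.2]
tcp_rot: [-1.613, 1.553, -0.056]
contact_force: [-6.5, 0.5, 22.4]
grip_width: 13.8
```

Emit:
carry_out(
  rows=[
    [-0.8,0,1.8,0],
    [-1.7,0,3.6,0],
    [-2.5,0,5.4,0],
    [-3.4,0,7.2,0],
  ],
)

```text
time: 10.57
tool_pos: [579.2, 11.8, 90.9]
tcp_rot: [-1.602, 1.553, -0.046]
contact_force: [8.5, -0.4, -8.5]
grip_width: 13.8
```

Drag reads about 9–10 N both ways, and it reached home against the face. To rule out tilt friction I'll let go here, 6 mm out. A loose shoe would drop the gauge.

Emit:
carry_out(
  rows=[
    [0,0,0,0],
    [0,0,0,0],
    [0,0,0,0],
    [0,0,0,0],
    [0,0,0,0],
    [0,0,0,0],
  ],
  hand=30,
)

```text
time: 11.07
tool_pos: [579.0, 11.8, 90.9]
tcp_rot: [-1.606, 1.553, -0.049]
contact_force: [-0.7, 0.4, -0.2]
grip_width: 30.0
```

Run:
```python
from h import *
o,im=snap("wrist","pics/w6.png"); print(o["time"],o["tool_pos"],o["contact_force"],o["grip_width"])
a=cv2.resize(im[130:270,150:350],(800,560),interpolation=cv2.INTER_CUBIC)
F=shoeframe(0,0,np.radians(-.86)); q=np.array([594.3,11.5,76])
for h,c in ((0,(0,255,0)),(6,(0,0,255))):
  for z in (0,45):
    pts=[(proj("wrist",o,q+F@[x*15,y*7,z+h])-[150,130]+.5)*4 for x,y in((1,1),(1,-1),(-1,-1),(-1,1))]
    cv2.polylines(a,[np.int32(pts)],True,c,1)
cv2.imwrite("pics/w6b.png",a)
```

```text
11.0667 [579.    11.78  90.92] [-0.7   0.45 -0.17] 29.967344486538593
```

View pics/w6b.png

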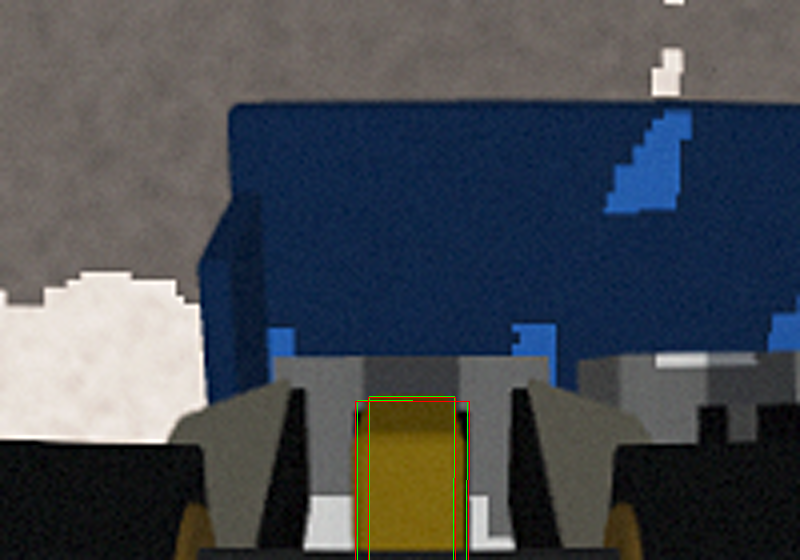

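The image can't show the height, because the predictions for home and 6 mm out nearly coincide. I'll re-grip and feel it instead.

Emit:
carry_out(
  rows=[
    [0,0,0,0],
    [0,0,0,0],
    [0,0,0,0],
    [0,0,0,0],
    [0,0,0,0],
    [0,0,0,0],
  ],
  hand=5,
)

```text
time: 11.62
tool_pos: [579.1, 11.7, 91.0]
tcp_rot: [-1.608, 1.553, -0.051]
contact_force: [-1.2, 0.1, 0.9]
grip_width: 13.9
```

Emit:
carry_out(
  rows=[
    [0.5,0,-1,0],
    [0.9,0,-2,0],
    [1.4,0,-3,0],
  ],
)

```text
time: 11.87
tool_pos: [580.4, 11.9, 88.8]
tcp_rot: [-1.598, 1.553, -0.042]
contact_force: [-3.5, 0.9, 7.6]
grip_width: 13.7
```

Emit:
carry_out(
  rows=[
    [-0.9,0,2,0],
    [-1.9,0,4,0],
    [-2.8,0,6,0],
    [-3.7,0,8,0],
    [-4.7,0,10,0],
  ],
)

```text
time: 12.28
tool_pos: [575.5, 12.2, 99.1]
tcp_rot: [-1.577, 1.553, -0.02]
contact_force: [0.6, 0.2, -1.5]
grip_width: 14.1
```

Emit:
carry_out(
  rows=[
    [0.9,0,-2,0],
    [1.9,0,-4,0],
    [2.8,0,-6,0],
  ],
)

```text
time: 12.53
tool_pos: [577.9, 12.1, 94.3]
tcp_rot: [-1.6, 1.553, -0.044]
contact_force: [-3.8, 0.3, 1.1]
grip_width: 14.2
```

Emit:
carry_out(
  rows=[
    [0.5,0,-1,0],
    [0.9,0,-2,0],
    [1.4,0,-3,0],
  ],
)

```text
time: 12.78
tool_pos: [579.0, 12.0, 91.9]
tcp_rot: [-1.611, 1.554, -0.054]
contact_force: [-4.3, -0.1, 6.2]
grip_width: 14.2
```

Emit:
carry_out(
  rows=[
    [0.5,0,-1,0],
    [0.9,0,-2,0],
    [1.4,0,-3,0],
  ],
)

```text
time: 13.03
tool_pos: [580.2, 12.0, 89.7]
tcp_rot: [-1.62, 1.554, -0.063]
contact_force: [-3.3, 1.3, 7.5]
grip_width: 13.8
```

Emit:
carry_out(
  rows=[
    [0.5,0,-1,0],
    [0.9,0,-2,0],
    [1.4,0,-3,0],
  ],
)

```text
time: 13.28
tool_pos: [581.3, 11.9, 87.4]
tcp_rot: [-1.63, 1.554, -0.073]
contact_force: [-3.6, 1.7, 6.6]
grip_width: 13.9
```

Emit:
carry_out(
  rows=[
    [0.5,0,-1,0],
    [0.9,0,-2,0],
    [1.8,0,-4,0],
  ],
)

```text
time: 13.53
tool_pos: [582.5, 11.9, 85.1]
tcp_rot: [-1.649, 1.555, -0.091]
contact_force: [-14.5, 0.7, 31.0]
grip_width: 13.9
```

Emit:
carry_out(
  rows=[
    [-0.5,0,1,0],
    [-0.9,0,2,0],
    [-1.4,0,3,0],
    [-1.9,0,4,0],
  ],
)

```text
time: 13.87
tool_pos: [580.7, 11.9, 88.4]
tcp_rot: [-1.644, 1.555, -0.087]
contact_force: [4.4, 0.4, -8.6]
grip_width: 13.6
```

Emit:
carry_out(
  rows=[
    [0.5,0,-1,0],
    [1.4,0,-3,0],
    [2.3,0,-5,0],
    [2.8,0,-6,0],
    [3.2,0,-7,0],
  ],
)

```text
time: 14.28
tool_pos: [582.5, 11.9, 84.8]
tcp_rot: [-1.688, 1.557, -0.13]
contact_force: [-18.0, 0.6, 33.3]
grip_width: 14.0
```

Home contact comes at the same height (z≈85) before and after the let-go. The drag is steady and symmetric at about 8.5 N, so shoe0 is the one. I'll release and retreat.

Emit:
carry_out(
  rows=[
    [0,0,0,0],
    [0,0,0,0],
    [0,0,0,0],
    [0,0,0,0],
    [0,0,0,0],
    [0,0,0,0],
    [0,0,0,0],
  ],
  hand=45,
)

```text
time: 14.87
tool_pos: [582.4, 11.9, 84.5]
tcp_rot: [-1.693, 1.557, -0.135]
contact_force: [0.2, 0.0, -0.6]
grip_width: 44.7
```

Emit:
carry_out(
  rows=[
    [0,0,10,0],
    [0,0,30,0],
    [0,0,60,0],
    [0,0,90,0],
    [-20,-20,120,0],
    [-40,-50,140,0],
    [-60,-80,140,0],
    [-60,-100,140,0],
    [-60,-100,140,0],
    [-60,-100,140,0],
  ],
)

```text
time: 15.7
tool_pos: [522.4, -88.9, 225.3]
tcp_rot: [-1.684, 1.556, -0.128]
contact_force: [0.3, 0.2, 0.0]
grip_width: 45.0
```

Run:
```python
from h import *
o,im=snap("wrist","pics/w7.png"); print(o["time"],o["tool_pos"],o["contact_force"],o["grip_width"])
o2,s=snap("side","pics/s7.png")
a=cv2.resize(s[100:220,190:350],(800,600),interpolation=cv2.INTER_CUBIC)
F=shoeframe(0,0,np.radians(-.86)); q=np.array([594.3,11.5,76])
for z in (0,45):
    pts=[(proj("side",None,q+F@[x*15,y*7,z])-[190,100]+.5)*5 for x,y in((1,1),(1,-1),(-1,-1),(-1,1))]
    cv2.polylines(a,[np.int32(pts)],True,(0,0,255),1)
cv2.imwrite("pics/s7b.png",a)
```

```text
15.7 [522.4  -88.89 225.25] [0.29 0.23 0.01] 44.953152011779494
```

View pics/s7b.png

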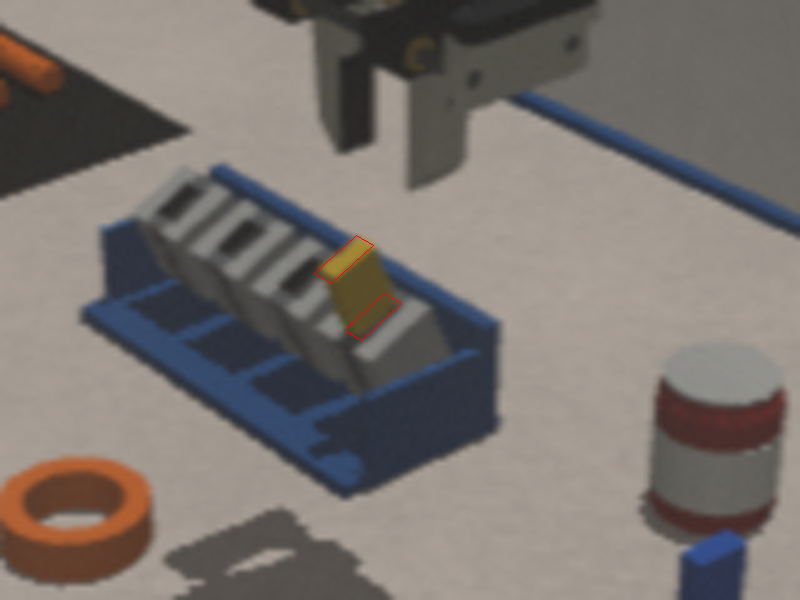

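View pics/w7.png

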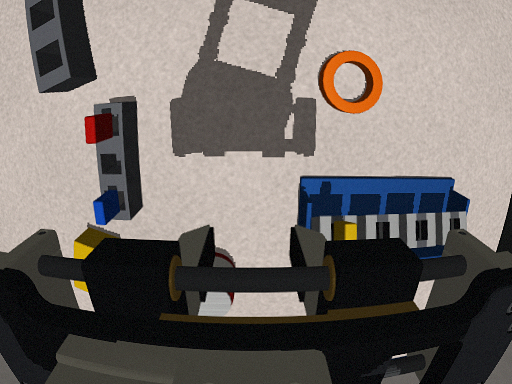

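The side view shows the gauge seated in shoe0, with handle outline matching the fully-home model at (345,290). The wrist view shows red and blue still in the bin at (98,128) and (106,208), and the middle compartment empty. Handing in.

```bash
python3 -c "
from plant import *
print(close_job())"
```

```text
the job is handed in; nothing more can be done
None
```

The yellow gauge is fully home in shoe0, the shoe at the stand's -y end, and let go. I handed the job in after about 16 s of robot time.

**How it went in:** I lifted the gauge from the middle compartment. The moves offer no tilt, so I dipped the tip into shoe0's mouth and pivoted the gauge in the grip to about 25°. I then slid it along the slot axis to the face.

**Which shoe:** Only shoe0 was tried, because it was the first and it passed.
- **Drag:** it was steady at about 8–10 N pushing in and pulling out. Axial force rose to about 34 N when the handle met the face.
- **Hold test:** I let go with the gauge 6 mm out. Re-gripped, it still met the face at the same height as before, so the shoe had held it.
- **One odd reading:** the pull force fell to about 0 once the blade was about 15 mm out. I took that as the blade leaving the pads, since the drag came back on the way in.

**Last checks:** After I backed off, the side picture showed the handle matching the fully-home outline to within about 1–2 mm. Red and blue were still in the bin. The tape roll and tin looked undisturbed by eye, and the carton was only partly in view; I did not measure any of the three. Contact force on the arm was about 0.

**Disagreement:** The top camera put the shoes about 6 mm further toward -y than the first wrist view did. The close wrist view of blade and mouth came out in between, and I used that.

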